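# Load the last vial rack and click the row home

## Task

Pick up the vial rack that stands loose on the bench and set it on the loading shelf of the sample-changer lane, lined up with the lane (long side along it) behind the rack already waiting there. Then push the row down the lane until all three racks stand closed up against the end plate and the last one has clicked in past the sprung ball in the lane's side, and let go. Keep the racks upright all the time and leave the other things on the bench where they are.

Things in the scene. Friction and masses are not known exactly. Their poses are not given: they have to be found in the camera images.
- lane: The sample-changer lane, fixed to the bench: dark steel floor plate 6 mm thick (top at z = 6 mm), 74 mm wide, from x = -182 to +218 mm in its own frame. Origin on the bench under the lane's centre line, abreast of the ball; x points along the lane in the loading direction, z up. Racks fully home have their centres at x = 172, 106 and 40 mm, y = 0.
- ball_line (a point): Point on the lane floor's centre line, at lane x = 0, abreast of the ball. Two aluminium side walls, 51 mm apart inside, 10 mm thick and 30 mm high above the floor, run from x = -10 mm to the end plate; from x = -36 to -10 mm they flare out as a funnel (72 mm wide at its mouth). A grey ball housing stands outside the +y wall, 36 mm high, out to y = 60 mm.
- shelf_end (a point): Middle of the outer edge of the loading shelf, on its top (lane x = -182 mm, z = 6 mm). The shelf is the open part of the floor plate, without walls, from here to the funnel's mouth at x = -36 mm.
- end_plate (a point): Foot of the grey end plate's inner face, on the lane floor's centre line (lane x = 205 mm, z = 6 mm). The plate is 12 mm thick and its top is 48 mm above the bench. The first rack's front comes up against it.
- ball (a joint): Sprung steel ball, 24 mm across, in the lane's +y side wall at lane x = -2 mm, 24 mm above the bench. 0 = fully out (6.5 mm into the lane), up to 0.008 m as it is pushed into the wall; about 3 to 5 mm while a rack passes. Spring 3 N out, about 5 N then; the ball rolls freely and the row needs a push of about 4 to 12 N. It springs out (under 2 mm) behind the rear corner of the last rack and keeps it in.
- rack_a_center (a point): First rack, loose, standing inside the lane beyond the ball but short of the end plate. Centre of its body, half-way up (22.5 mm above its underside). Each rack is a white plastic block 66 mm long (own x), 48 mm wide (own y), 45 mm high, with six black-capped vials on top (up to 54 mm above its underside); about 0.18 kg.
- rack_b_center (a point): Second rack, same as the first, loose, standing roughly in line on the loading shelf with its front in the funnel. Centre of its body, half-way up.
- rack_c_center (a point): Third rack, same as the others, standing on the bench away from the lane, on either side of it, at any of various turns. Centre of its body, half-way up; own x along its 66 mm side. To be brought to the lane; either end may lead.
- tip_box: Bystander: closed tip box, blue with clear lid, 98 x 69 x 52 mm, on the bench at the other end of the lane from the third rack; origin under its centre.
- solvent: Bystander: amber solvent bottle 84 mm across, 190 mm high, beyond the lane; origin under its centre.
- wash: Bystander: white bottle 68 mm across, 170 mm high, beyond the lane; origin under its centre.
- beaker: Bystander: glass beaker 72 mm across, 90 mm high, beyond the lane; origin under its centre.
- spatula: Bystander: steel spatula 180 mm long lying between robot and lane.
- timer: Bystander: flat white timer 60 x 75 x 24 mm between robot and lane; origin under its centre.
- jar: Bystander: small glass jar 64 mm across, 75 mm high, beyond the lane's left end; origin under its centre.

How it is judged:
By the outcome, as a careful person would: the job done as asked, in the order asked, and still so for the second after the job is handed in, with the robot touching nothing.
It also fails if it takes over 61 s, if anything falls off the work surface, if the arm or the gripper's body presses on something with over 40 N, if the wrist force passes 120 N, or if a joint passes its speed limit or range.

## Robot

A 7-joint arm with a two-finger parallel gripper is mounted at the origin on the work surface. World frame = base frame: x ahead of the robot, y to its left, z up, the work surface at z = 0. Lengths are in m, angles in rad, forces in N, time in s.
With the tool pointing down it reaches from about 0.425 to 0.975 m from the base axis. Payload 16.7 kg.
Tool frame: the origin (TCP) lies between the finger pads; the fingertips stand ahead of it and the grasp point (between the pads) lies 3 mm ahead of it (tcp_to_tips is the z of the fingertips in the tool frame, in m); z points along the fingers, y is the line along which they close (so a half turn about z gives the same grasp; the last joint's range is limited). The gripper opens to 85 mm and grips with 20 to 120 N. Pads are 22 mm wide; open, the fingers measure 114 mm over their backs; the gripper's body (76 mm by 85 mm) begins 54 mm behind the grasp point. The pads swing forward as they close: fully open they stand 13 mm farther back than shut.
Start: joints at [1.012, 0.426, 0.074, 1.606, -0.034, 1.111, -0.067], TCP at [0.269, -0.619, 0.253] pointing down, gripper open.
Joint ranges: [-2.85, 2.85], [-0.5, 2.14], [-1.23, 1.37], [0.21, 2.46], [-1.02, 4.16], [0.16, 2.05], [-2.73, 2.73]. Speed limits (rad/s): [1.89, 1.89, 2.39, 2.39, 3.01, 3.01, 3.01].

## Interface

Orientations are given as a 3x3 rotation matrix whose columns are the frame's x, y, z axes.
In Python, from plant import * gives the robot as it stands.
- The arm moves only by the shell command python3 -m creep 'ROWS' [FORCE]. ROWS is JSON, a list that holds one entry, the list of rows, each a list of 7 numbers: the shift along the tool's x, y, z scaled (see below), then the turn, a rotation vector about the tool's x, y, z scaled (see below), then the gripper's target within -1 to 1 (shut at 1, half-way at 0, fully open at -1). In form: [[[tx, ty, tz, rx, ry, rz, jaw], ...]]. A call has 1 to 5 rows; each row shifts and turns the commanded pose from where the row before left it, along the tool's axes as they then stand; what a row does not reach is not made up. The controller multiplies each number of a shift by 0.1 m and each number of a turn by 90 degrees. A row lasts 1/8 s, in which the tool goes at most 62.5 mm and 10.7 degrees, less where a joint would pass 70% of its speed; a pose out of reach is approached as far as the arm can. A call with a number of a shift or a turn outside -1 to 1 is refused whole. A call with a gripper value outside its range is refused whole. The fingers move at their own pace and stop on an object; FORCE is the grip in N (left out, the last holds). Time passes only in rows, so rows that do not move let the fingers close. It gives the time, the measured TCP pose, the force, the opening and the grip force at its end, in the units of the state.
- sense(): the state, without advancing time (a new reading comes with each control period).
- snapshot(name): name is "scene" or "top" or "wrist"; returns a dict with "image" (384x512x3 uint8, red, green, blue), "fx", "fy", "cx", "cy" (pixels), "D" ([k1, k2, p1, p2, k3] as OpenCV has them; the pictures are not rectified), "rvec" (rotation vector, rad) and "tvec" (3), from world to camera coordinates, as OpenCV has them. Camera axes: x right, y down, z forward; pixel columns grow to the right and rows downward; lengths in m; the calibration is good to about 2 mm. A picture is of the moment at which its call begins. There is no depth.
- sign_off(): hands the job in; it is judged then, once.
Trained networks look in a picture, given as the dict that the camera call returned (one of the last four; its "shot" number tells which), for a name from the list of things; names that differ only in an ending like _2 or _b are one class to them, and where a whole thing is asked for, a point or a joint stands for the part that bears it (a point fixed in the world has none). Each returns a list of dicts, best first, with "p" (0 to 1); they miss things now and then, are a little off and sometimes report something else, mostly with a low value. They report only what shows in the picture. A call takes as long as a camera call.
- spot_in(picture, thing): "box" ([left, top, right, bottom] in pixels, round what is visible of it).
- silhouettes(picture, thing): "region" (384x512 bool, what is visible of it) and "box" ([left, top, right, bottom] in pixels, round what is visible of it).
- tip_of(picture, thing): "at" ([column, row] in pixels: a listed point, or the origin of a listed thing).
The state is a dict: "t": time; "q": joint angles; "joint_velocities": joint speeds; "tau": joint torques, N m; "position": TCP position; "tool_rot": TCP orientation; "ft_force": force on the tool from outside, world axes, zero at the start; "torque": the same for the moment, N m; "gripper_width": finger opening in m; "finger_force": force on a finger pad.
Only numpy, scipy, OpenCV 4.12 (cv2) and the standard library are available. Lean on these libraries where they do the work, as an engineer would, in place of code of your own. Each camera call takes 0.05 s, during which the arm holds its last target. There are 200 camera calls.

## Working session

There is one attempt and no reset: what is moved stays moved. The work goes in short steps, Python scripts to look and compute and a shell command to move; the robot and the scene stay as the last step left them, time stands still between calls to the robot, and variables do not carry over. Pictures are saved under pics/ and viewed, at most 10 in all, crops included, and the job is handed in when it is done.

```bash
mkdir -p pics; ls
cat > h.py <<'E'
from plant import *
import numpy as np, cv2
def cam(s): return np.array([[s['fx'],0,s['cx']],[0,s['fy'],s['cy']],[0,0,1.]]),np.array(s['D'],float),cv2.Rodrigues(np.array(s['rvec'],float))[0],np.array(s['tvec'],float).ravel()
def w(s,uv,z):
    K,D,R,t=cam(s); n=cv2.undistortPoints(np.array([[uv]],float),K,D).ravel()
    d=R.T@np.array([n[0],n[1],1]); o=-R.T@t
    return o+d*(z-o[2])/d[2]
def px(s,P):
    K,D,R,t=cam(s); return cv2.projectPoints(np.array(P,float).reshape(-1,3),np.array(s['rvec'],float),t,K,D)[0].reshape(-1,2)
def save(s,n): cv2.imwrite('pics/'+n,s['image'][:,:,::-1])
E
python3 - <<'E'
from h import *
for n in ["top","scene"]:
    s=snapshot(n); save(s,n+'0.png')
    for th,z in [("lane",0),("ball_line",.006),("shelf_end",.006),("end_plate",.006),("rack_a_center",.0285),("rack_c_center",.0225),("tip_box",0),("jar",0),("timer",0),("wash",0),("solvent",0),("beaker",0),("spatula",0)]:
        for r in tip_of(s,th)[:3]: print(n,th,round(r['p'],2),np.round(r['at'],1),np.round(w(s,r['at'],z),3))
print(sense())
E
```

```text
pics
top lane 0.88 [241.3 190.7] [0.56  0.025 0.   ]
top ball_line 0.87 [241.4 193. ] [0.553 0.025 0.006]
top shelf_end 0.95 [304.1 186.3] [ 0.576 -0.157  0.006]
top rack_a_center 0.8 [200.7 197. ] [0.539 0.14  0.028]
top rack_a_center 0.37 [297.7 264.6] [ 0.352 -0.139  0.028]
top rack_c_center 0.81 [136.9 206. ] [0.51  0.325 0.022]
top rack_c_center 0.23 [302.6 183.3] [ 0.583 -0.151  0.022]
top tip_box 0.79 [373.  200.7] [ 0.537 -0.361  0.   ]
top jar 0.76 [121.5 151.6] [0.671 0.383 0.   ]
top jar 0.2 [199.8 257.6] [0.364 0.143 0.   ]
top timer 0.91 [296.7 263.8] [ 0.351 -0.139  0.   ]
top wash 0.89 [300.5 119. ] [ 0.775 -0.146  0.   ]
top solvent 0.56 [184.7 115.4] [0.781 0.197 0.   ]
top solvent 0.35 [298.7 118.8] [ 0.776 -0.14   0.   ]
top beaker 0.82 [237.3 119. ] [0.772 0.041 0.   ]
top spatula 0.77 [200.1 255.7] [0.369 0.142 0.   ]
scene lane 0.77 [265.8 196.4] [0.55  0.041 0.   ]
scene ball_line 0.66 [263.7 199.1] [0.56  0.025 0.006]
scene shelf_end 0.96 [219.9 231.3] [ 0.586 -0.143  0.006]
scene end_plate 0.6 [310.4 164. ] [0.524 0.243 0.006]
scene rack_a_center 0.94 [291.1 
[... 843 characters left out ...]
342]), 'joint_velocities': array([-0.00075176,  0.00071987,  0.00014064, -0.00112997,  0.00045415,
        0.00103233, -0.00043986]), 'tau': array([-2.62878775e-04, -9.49511576e+01,  3.75640377e+00, -4.63879573e+01,
        1.90021517e-02,  2.43920062e-03,  3.69152372e-05]), 'position': array([ 0.26888053, -0.61907366,  0.25329879]), 'tool_rot': array([[ 9.17219292e-01,  3.98382693e-01, -2.58691961e-05],
       [ 3.98382694e-01, -9.17219287e-01,  9.49201732e-05],
       [ 1.40868286e-05, -9.73684541e-05, -9.99999995e-01]]), 'ft_force': array([0.69380226, 0.49529892, 0.06111451]), 'torque': array([0.01141538, 0.01804816, 0.00113083]), 'finger_force': 0.0, 'gripper_width': 0.08524827816020747}
```

Run:
```python
import cv2,numpy as np
i=cv2.imread('pics/top0.png')[130:280,90:410]
cv2.imwrite('pics/t1.png',cv2.resize(i,None,fx=2.5,fy=2.5,interpolation=cv2.INTER_CUBIC))
```

```text
(no output)
```

View pics/t1.png

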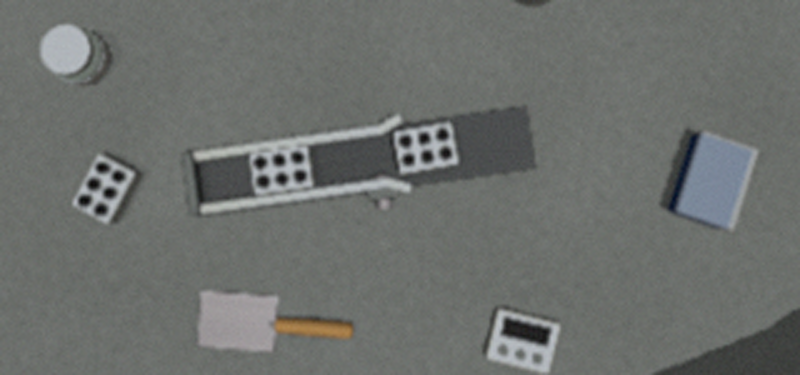

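View pics/scene0.png

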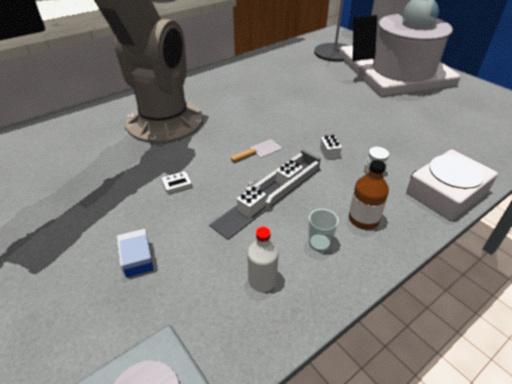

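Top view: the lane runs roughly along +y, with its end plate at crop (190,180) and the shelf on the right. Rack A is at (281,168), B at (426,147), and C at (105,187) with its long axis at about -30° from world x. The ball housing is on the robot's side. The scene view agrees, and nothing stands close to C. I'm moving towards C at height.

```bash
python3 -m creep '[[[0.45,-0.24,0,0,0,0,-1],[0.45,-0.24,0,0,0,0,-1],[0.45,-0.24,0,0,0,0,-1],[0.45,-0.24,0,0,0,0,-1],[0.45,-0.24,0,0,0,0,-1]]]' 
python3 -m creep '[[[0.45,-0.24,0,0,0,0,-1],[0.45,-0.24,0,0,0,0,-1],[0.45,-0.24,0,0,0,0,-1],[0,0,0,0,0,-0.115,-1],[0,0,0,0,0,-0.115,-1]]]'
python3 -m creep '[[[0,0,0,0,0,-0.115,-1],[0,0,0,0,0,-0.115,-1],[0,0,0,0,0,-0.115,-1],[0,0,0,0,0,-0.115,-1],[0,0,0,0,0,-0.115,-1]]]'
```

```text
t: 2.02
position: [0.4284, -0.418, 0.2535]
tool_rot: [[0.917, 0.398, 0.0], [0.398, -0.917, -0.0], [0.0, 0.0, -1.0]]
ft_force: [0.4, -0.6, -0.8]
gripper_width: 0.0853
finger_force: 0.0
t: 2.65
position: [0.5231, -0.2988, 0.2533]
tool_rot: [[0.712, 0.702, -0.0], [0.702, -0.712, 0.0], [-0.0, -0.0, -1.0]]
ft_force: [-0.2, -0.5, -0.1]
gripper_width: 0.0851
finger_force: 0.0
t: 3.28
position: [0.5226, -0.2996, 0.2534]
tool_rot: [[-0.109, 0.994, 0.0], [0.994, 0.109, -0.0], [-0.0, 0.0, -1.0]]
ft_force: [0.5, 0.5, 0.0]
gripper_width: 0.0855
finger_force: 0.0
```

```bash
python3 -m creep '[[[0.5,0.4,0,0,0,0,-1],[0.5,0.3,0,0,0,0,-1],[0.5,0,0,0,0,0,-1],[0.5,0,0,0,0,0,-1],[0,0,0,0,0,0,-1]]]'
python3 - <<'E'
from h import *
s=snapshot("wrist"); save(s,'w1.png'); print(-cam(s)[2].T@cam(s)[3])
for th,z in [("ball_line",.006),("shelf_end",.006),("end_plate",.006),("rack_b_center",.0285)]:
    for r in tip_of(s,th)[:3]: print(th,round(r['p'],2),np.round(r['at'],1),np.round(w(s,r['at'],z),4))
E
```

```text
t: 3.9
position: [0.5707, -0.0904, 0.2538]
tool_rot: [[-0.109, 0.994, 0.001], [0.994, 0.109, 0.001], [0.001, 0.001, -1.0]]
ft_force: [-0.0, -0.9, 0.8]
gripper_width: 0.0852
finger_force: 0.0
[ 0.56232962 -0.0189278   0.3763361 ]
ball_line 0.73 [240.3  60.1] [0.5514 0.029  0.006 ]
shelf_end 0.8 [249.2 213.9] [ 0.5814 -0.1489  0.006 ]
rack_b_center 0.64 [247.1 111.4] [ 0.5648 -0.0248  0.0285]
```

View pics/w1.png

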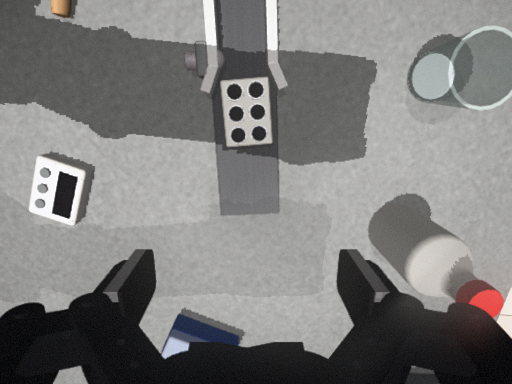

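The wrist picture shows the shelf with its edge corners at about (221,215) and (280,212). Rack B is at (247,112), slightly turned, with its front in the funnel. The wall inner edges run up at columns 216 and 267, and the shelf behind B is clear.

```bash
python3 - <<'E'
from h import *
s=snapshot("wrist")
L=w(s,(221,215),.006);R=w(s,(280,212.5),.006)
wl=[w(s,p,.036) for p in [(216,3),(217,65)]];wr=[w(s,p,.036) for p in [(267,3),(268,65)]]
print(L,R,np.linalg.norm(L-R),(L+R)/2)
m1=(wl[0]+wr[0])/2;m2=(wl[1]+wr[1])/2;print(m1,m2,[np.linalg.norm(a-b) for a,b in zip(wl,wr)])
d=m1-(L+R)/2;print(np.degrees(np.arctan2(d[1],d[0])))
# rack B top corners
B=[w(s,p,.051)for p in [(221,80),(270,77),(273,145),(225,149)]];print(B,np.mean(B,0))
E
python3 -m creep '[[[0.5,-0.1,0,0,0,-0.115,-1],[0.5,0,0,0,0,-0.115,-1],[0.5,0.1,0,0,0,-0.115,-1],[0.45,0.23,0,0,0,-0.115,-1],[0.4,0.32,0,0,0,-0.1,-1]]]'
```

```text
[ 0.54560068 -0.15984405  0.006     ] [ 0.61911543 -0.14898257  0.006     ] 0.07431278895213989 [ 0.58235806 -0.15441331  0.006     ]
[0.54905274 0.0718244  0.036     ] [0.55572679 0.01486833 0.036     ] [np.float64(0.049811365608465434), np.float64(0.05196325343619155)]
98.3745781347764
[array([ 0.53636837, -0.00286211,  0.051     ]), array([0.58403116, 0.00483879, 0.051     ]), array([ 0.59524686, -0.06105138,  0.051     ]), array([ 0.54605187, -0.0702653 ,  0.051     ])] [ 0.56542457 -0.032335    0.051     ]
t: 4.82
position: [0.5118, 0.1521, 0.2535]
tool_rot: [[-0.834, 0.551, 0.0], [0.551, 0.834, -0.0], [-0.0, 0.0, -1.0]]
ft_force: [1.5, 0.6, 0.7]
gripper_width: 0.0856
finger_force: 0.0
```

```bash
python3 -m creep '[[[0.24,0.37,0.2,0,0,0,-1],[0.24,0.37,0.2,0,0,0,-1],[0.24,0.37,0.2,0,0,0,-1],[0.24,0.37,0,0,0,0,-1],[0,0,0,0,0,0,-1]]]'
python3 - <<'E'
from h import *
s=snapshot("wrist"); save(s,'w2.png')
for r in tip_of(s,"rack_c_center")[:3]: print(round(r['p'],2),np.round(r['at'],1),np.round(w(s,r['at'],.0225),4))
for r in silhouettes(s,"rack_c_center")[:2]:
    c=max(cv2.findContours(r['region'].astype(np.uint8),0,1)[0],key=cv2.contourArea).reshape(-1,2)
    print(r['p'],r['box'])
    P=np.array([w(s,p,.045)[:2] for p in c.astype(float)],np.float32)
    q=cv2.minAreaRect(P*1000);print(q,cv2.boxPoints(q).round(1).tolist())
E
```

```text
t: 5.45
position: [0.5133, 0.3311, 0.1929]
tool_rot: [[-0.834, 0.552, -0.001], [0.552, 0.834, 0.002], [0.002, 0.001, -1.0]]
ft_force: [-0.6, -0.7, -0.8]
gripper_width: 0.0852
finger_force: 0.0
0.88 [251.  179.3] [0.5128 0.3374 0.0225]
0.9 [221.8, 140.9, 283.1, 221.1]
((510.6771240234375, 340.3822021484375), (48.852230072021484, 70.4620361328125), 63.00791549682617) [[468.20001220703125, 334.6000061035156], [531.0, 302.6000061035156], [553.2000122070312, 346.20001220703125], [490.3999938964844, 378.1000061035156]]
```

View pics/w2.png

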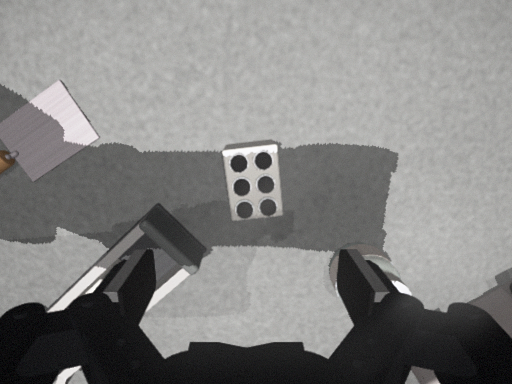

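C shows upright, with its top-face corners at about (224,155), (278,148), (282,216) and (232,221). It stands clear of the lane end at lower left.

Run:
```python
from h import *
import plant; print([n for n in dir(plant) if not n.startswith('_')], globals().get('tcp_to_tips'))
s=snapshot("wrist")
C=[w(s,p,.045)[:2] for p in [(224,155),(278,148),(282,216),(232,221)]]
c=np.mean(C,0); l=((C[0]-C[3])+(C[1]-C[2]))/2; b=((C[1]-C[0])+(C[2]-C[3]))/2
print(c,np.linalg.norm(l),np.linalg.norm(b),np.degrees(np.arctan2(l[1],l[0])),np.degrees(np.arctan2(b[1],b[0])))
st=sense();T=st['tool_rot'];print(np.degrees(np.arctan2(T[1,0],T[0,0])),T.T@(np.r_[c,.022]-st['position']))
```

```text
['IKError', 'sense', 'sign_off', 'silhouettes', 'snapshot', 'spot_in', 'tcp_to_tips', 'tip_of'] 0.022
[0.51625478 0.33410501] 0.06228138915672127 0.04689875445017455 151.6703075274573 63.029758484222064
146.22141824095507 [0.00287794 0.00733555 0.17124601]
```

```bash
python3 -m creep '[[[0.02,0.055,0.3,0,0,-0.068,-1],[0,0,0.5,0,0,0,-1],[0,0,0.5,0,0,0,-1],[0,0,0.33,0,0,0,-1],[0,0,0,0,0,0,-1]]]'
python3 -m creep '[[[0,0,0,0,0,0,1],[0,0,0,0,0,0,1],[0,0,0,0,0,0,1],[0,0,0,0,0,0,1],[0,0,0,0,0,0,1]]]' 35
```

```text
t: 6.28
position: [0.5147, 0.3316, 0.0286]
tool_rot: [[-0.886, 0.464, -0.003], [0.464, 0.886, -0.002], [0.002, -0.003, -1.0]]
ft_force: [0.1, -0.0, 0.1]
gripper_width: 0.0852
finger_force: 0.0
t: 6.9
position: [0.5164, 0.3341, 0.0322]
tool_rot: [[-0.886, 0.463, 0.003], [0.463, 0.886, 0.001], [-0.002, 0.002, -1.0]]
ft_force: [0.5, -0.9, 11.0]
gripper_width: 0.0475
finger_force: 35.5
```

```bash
python3 -m creep '[[[0,0,-0.2,0,0,0,1],[0,0,-0.4,0,0,0,1],[0,0,-0.4,0,0,0,1],[0,0,-0.2,0,0,0.1,1],[0,0,0,0,0,0.1,1]]]'
python3 -m creep '[[[0,0,0,0,0,0.1,1],[0,0,0,0,0,0.1,1],[0,0,0,0,0,0.1,1],[0,0,0,0,0,0.1,1],[-0.2,0,0,0,0,0,1]]]'
python3 -m creep '[[[-0.4,0,0,0,0,0,1],[-0.5,0,0,0,0,0,1],[-0.5,0,0,0,0,0,1],[-0.5,0,0,0,0,0,1],[-0.5,0,0,0,0,0,1]]]'
```

```text
t: 7.52
position: [0.5161, 0.3343, 0.154]
tool_rot: [[-0.696, 0.718, 0.004], [0.718, 0.696, 0.002], [-0.001, 0.004, -1.0]]
ft_force: [0.1, 0.2, -2.4]
gripper_width: 0.0477
finger_force: 37.3
t: 8.15
position: [0.5177, 0.3152, 0.152]
tool_rot: [[-0.149, 0.989, 0.001], [0.989, 0.149, 0.002], [0.001, 0.001, -1.0]]
ft_force: [-0.0, -0.0, -1.2]
gripper_width: 0.0475
finger_force: 37.3
t: 8.78
position: [0.5534, 0.0739, 0.1514]
tool_rot: [[-0.149, 0.989, 0.001], [0.989, 0.149, -0.0], [-0.0, 0.001, -1.0]]
ft_force: [0.2, 0.2, -1.6]
gripper_width: 0.0475
finger_force: 37.3
```

```bash
python3 -m creep '[[[-0.5,-0.02,0,0,0,0,1],[-0.5,-0.02,0,0,0,0,1],[-0.5,-0.01,0,0,0,0,1],[-0.33,0,0.2,0,0,0,1],[0,0,0.2,0,0,0,1]]]'
python3 - <<'E'
from h import *
s=snapshot("wrist"); save(s,'w3.png'); st=sense();print(st['position'])
for n in ["rack_b_center","ball_line","shelf_end"]:
  for r in tip_of(s,n)[:3]: print(n,round(r['p'],2),np.round(r['at'],1),np.round(w(s,r['at'],.0285 if n[0]=='r' else .006),4))
E
```

```text
t: 9.4
position: [0.5751, -0.1093, 0.1107]
tool_rot: [[-0.144, 0.99, 0.001], [0.99, 0.144, -0.001], [-0.001, 0.001, -1.0]]
ft_force: [-0.8, 0.1, -1.8]
gripper_width: 0.0472
finger_force: 37.3
[ 0.57376649 -0.10698226  0.10793888]
rack_b_center 0.9 [247.9  82.9] [ 0.5637 -0.0246  0.0285]
```

View pics/w3.png

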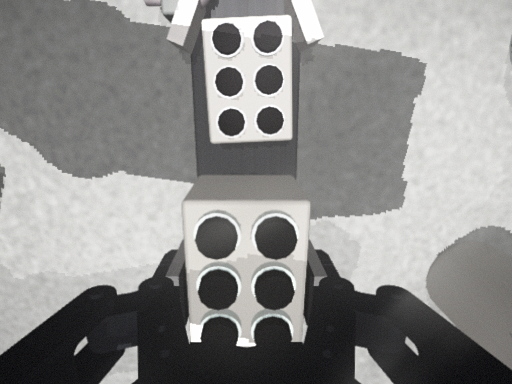

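C hangs level in the jaws with its front top edge at row 201. B's rear edge is at rows 137–141, and the shelf edges at columns 196 and 298 are centred under C.

Run:
```python
from h import *
s=snapshot("wrist"); st=sense();p=st['position'];zt=p[2]-.032+.045
u=np.array([-.146,.989,0]);v=np.array([-.989,-.146,0]);O=np.array([.5824,-.1544,0])+.182*u
f=lambda q,z:np.round(np.array([(w(s,q,z)-O)@u,(w(s,q,z)-O)@v])*1000,1)
print(p,'tcp',(p-O)@u,(p-O)@v)
print('Cfront',f((184,202),zt),f((309,202),zt));print('Brear',f((212,142),.051),f((291,138),.051))
print('Bfront',f((204,19),.051),f((291,15),.051))
print('shelf',f((196,172),.006),f((298.5,172),.006)); print(f((195,70),.006),f((303,40),.036),f((190,46),.036))
```

```text
[ 0.57563056 -0.10419757  0.11118908] tcp -0.13125899263158436 -0.0006345777839545826
Cfront [-93.4  23. ] [-93.3 -22.9]
Brear [-79.8  20. ] [-77.3 -25.8]
Bfront [-14.8  22.7] [-12.6 -23.3]
shelf [-107.    37.3] [-106.8  -39. ]
[-35.7  35.3] [-22.1 -32.8] [-25.6  33.1]
```

```bash
python3 -m creep '[[[0,0,0.3,0,0,0,1],[0,0,0.3,0,0,0,1],[0,0,0.09,0,0,0,1],[0,0,0.03,0,0,0,1],[0,0,0.015,0,0,0,1]]]'
python3 -m creep '[[[0,0,0,0,0,0,1],[0,0,0,0,0,0,-1],[0,0,0,0,0,0,-1],[0,0,0,0,0,0,-1],[0,0,0,0,0,0,-1]]]'
```

```text
t: 10.28
position: [0.5761, -0.105, 0.0382]
tool_rot: [[-0.147, 0.989, 0.001], [0.989, 0.147, -0.0], [-0.0, 0.001, -1.0]]
ft_force: [-11.1, 1.7, 26.9]
gripper_width: 0.0472
finger_force: 40.9
t: 10.9
position: [0.5754, -0.1053, 0.0368]
tool_rot: [[-0.147, 0.989, -0.0], [0.989, 0.147, 0.0], [0.0, 0.0, -1.0]]
ft_force: [-0.7, -0.8, 0.3]
gripper_width: 0.0853
finger_force: 0.0
```

```bash
python3 -m creep '[[[0,0,-0.4,0,0,0,-1],[0,0,-0.4,0,0,0,-1],[-0.4,0,0,0,0,0,1],[-0.42,0,0,0,0,0,1],[0,0,0,0,0,0,1]]]'
python3 - <<'E'
from h import *
s=snapshot("wrist"); save(s,'w4.png'); st=sense();p=st['position']
u=np.array([-.146,.989,0]);v=np.array([-.989,-.146,0]);O=np.array([.5824,-.1544,0])+.182*u
print(p,'tcp',(p-O)@u,(p-O)@v)
E
```

```text
t: 11.52
position: [0.5872, -0.1902, 0.1167]
tool_rot: [[-0.142, 0.99, -0.0], [0.99, 0.142, -0.001], [-0.001, -0.0, -1.0]]
ft_force: [-0.4, 0.5, -0.1]
gripper_width: 0.0322
finger_force: 0.0
[ 0.58721034 -0.18785525  0.11659345] tcp -0.2156870854374166 0.00012703555079016451
```

View pics/w4.png

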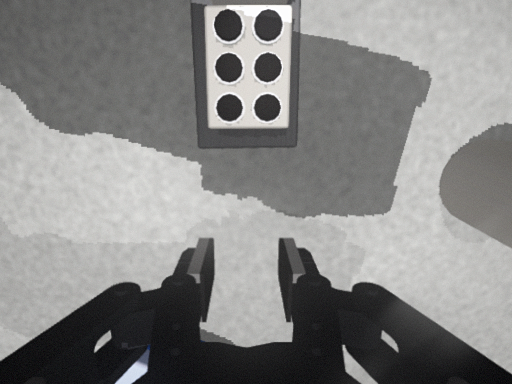

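C stands upright and straight on the shelf (columns 207–291, rear edge at row 128), and the fingers are behind it. I'm lowering the shut gripper and pushing.

```bash
python3 -m creep '[[[0,0,0.3,0,0,0,1],[0,0,0.3,0,0,0,1],[0,0,0.143,0,0,0,1],[0.2,0,0,0,0,0,1],[0.15,0,0,0,0,0,1]]]'
python3 -m creep '[[[0.1,0,0,0,0,0,1],[0.1,0,0,0,0,0,1],[0.1,0,0,0,0,0,1],[0.1,0,0,0,0,0,1],[0.1,0,0,0,0,0,1]]]'
```

```text
t: 12.2
position: [0.5826, -0.1496, 0.0433]
tool_rot: [[-0.148, 0.989, 0.001], [0.989, 0.148, 0.001], [0.0, 0.001, -1.0]]
ft_force: [0.3, 0.1, 0.2]
gripper_width: 0.0
finger_force: 0.0
t: 12.82
position: [0.5753, -0.1034, 0.043]
tool_rot: [[-0.145, 0.989, 0.001], [0.989, 0.145, -0.002], [-0.002, 0.001, -1.0]]
ft_force: [0.5, -9.4, 6.8]
gripper_width: 0.0003
finger_force: 4.9
```

```bash
python3 -m creep '[[[0.1,0,0,0,0,0,1],[0.1,0,0,0,0,0,1],[0.1,0,0,0,0,0,1],[0.1,0,0,0,0,0,1],[0.1,0,0,0,0,0,1]]]'
python3 - <<'E'
from h import *
s=snapshot("wrist"); save(s,'w5.png'); st=sense();p=st['position']
u=np.array([-.146,.989,0]);v=np.array([-.989,-.146,0]);O=np.array([.5824,-.1544,0])+.182*u
print(p,'tcp',(p-O)@u,(p-O)@v,st['ft_force'])
E
```

```text
t: 13.45
position: [0.5677, -0.0543, 0.043]
tool_rot: [[-0.145, 0.989, 0.0], [0.989, 0.145, -0.002], [-0.002, 0.0, -1.0]]
ft_force: [-0.9, -12.0, 7.9]
gripper_width: 0.0003
finger_force: 6.0
[ 0.56758195 -0.05248328  0.04297326] tcp -0.07893846365997331 -0.00022478785806945116 [ 0.27195283 -5.56485156  4.96456513]
```

View pics/w5.png

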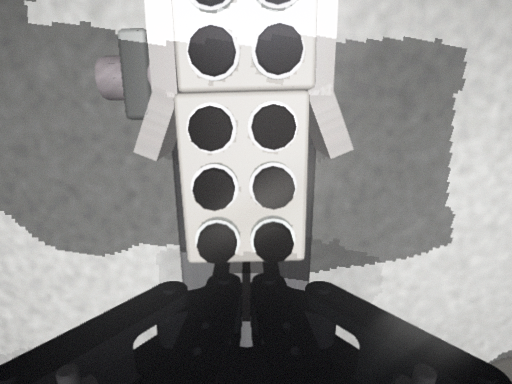

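C is closed up square behind B and entering the funnel (front edge at row 90), and the fingers are centred on its rear.

```bash
python3 -m creep '[[[0.1,0,0,0,0,0,1],[0.1,0,0,0,0,0,1],[0.1,0,0,0,0,0,1],[0.1,0,0,0,0,0,1],[0.1,0,0,0,0,0,1]]]'
python3 -m creep '[[[0.06,0,0,0,0,0,1],[0.06,0,0,0,0,0,1],[0.05,0,0,0,0,0,1]]]'
```

```text
t: 14.12
position: [0.5606, -0.0044, 0.0429]
tool_rot: [[-0.145, 0.989, 0.001], [0.989, 0.145, -0.001], [-0.001, 0.001, -1.0]]
ft_force: [1.8, -9.7, 6.7]
gripper_width: 0.0001
finger_force: 5.0
t: 14.5
position: [0.558, 0.0123, 0.0429]
tool_rot: [[-0.145, 0.989, 0.0], [0.989, 0.145, -0.001], [-0.002, 0.0, -1.0]]
ft_force: [1.7, -10.3, 7.2]
gripper_width: 0.0002
finger_force: 5.4
```

```bash
python3 -m creep '[[[0.03,0,0,0,0,0,1],[0.03,0,0,0,0,0,1],[0,0,0,0,0,0,1]]]'
python3 -m creep '[[[0.02,0,0,0,0,0,1],[0,0,0,0,0,0,1]]]'
```

```text
t: 14.88
position: [0.557, 0.0187, 0.0428]
tool_rot: [[-0.146, 0.989, 0.0], [0.989, 0.146, -0.001], [-0.001, 0.0, -1.0]]
ft_force: [1.1, -6.2, 4.3]
gripper_width: 0.0
finger_force: 3.2
t: 15.12
position: [0.5567, 0.0208, 0.0428]
tool_rot: [[-0.146, 0.989, 0.0], [0.989, 0.146, -0.001], [-0.001, 0.0, -1.0]]
ft_force: [0.9, -5.2, 3.4]
gripper_width: -0.0
finger_force: 2.8
```

```bash
python3 -m creep '[[[0.02,0,0,0,0,0,1],[0,0,0,0,0,0,1]]]'
python3 -m creep '[[[0.02,0,0,0,0,0,1],[0,0,0,0,0,0,1]]]'
```

```text
t: 15.38
position: [0.5563, 0.0231, 0.0427]
tool_rot: [[-0.146, 0.989, 0.0], [0.989, 0.146, -0.0], [-0.0, 0.0, -1.0]]
ft_force: [0.2, -4.6, 2.3]
gripper_width: 0.0001
finger_force: 2.1
t: 15.62
position: [0.5559, 0.0254, 0.0426]
tool_rot: [[-0.147, 0.989, -0.0], [0.989, 0.147, 0.0], [0.0, -0.0, -1.0]]
ft_force: [0.5, -2.7, 1.7]
gripper_width: -0.0003
finger_force: 1.4
```

```bash
python3 -m creep '[[[0.02,0,0,0,0,0,1],[0,0,0,0,0,0,1]]]'
python3 -m creep '[[[0.02,0,0,0,0,0,1],[0,0,0,0,0,0,1]]]'
python3 - <<'E'
from h import *
s=snapshot("wrist"); save(s,'w6.png')
E
```

```text
t: 15.88
position: [0.5556, 0.0272, 0.0425]
tool_rot: [[-0.147, 0.989, -0.0], [0.989, 0.147, -0.0], [-0.0, -0.0, -1.0]]
ft_force: [-0.9, -3.8, 4.1]
gripper_width: 0.0004
finger_force: 2.3
t: 16.12
position: [0.5556, 0.0273, 0.0426]
tool_rot: [[-0.145, 0.989, 0.0], [0.989, 0.145, -0.002], [-0.002, -0.0, -1.0]]
ft_force: [2.1, -14.9, 3.5]
gripper_width: 0.0001
finger_force: 7.3
```

View pics/w6.png

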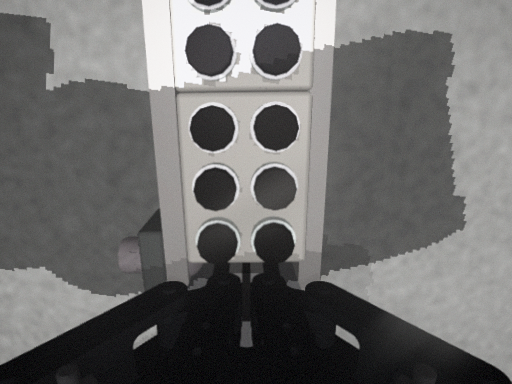

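C is inside the walls with its rear just past the ball housing (row ~262). The tool has stalled at 15 N, which means end-plate contact. I'll give it one firm nudge, then back off, rise and check.

```bash
python3 -m creep '[[[0.015,0,0,0,0,0,1],[0,0,0,0,0,0,1]]]'
python3 -m creep '[[[-0.15,0,0,0,0,0,1],[-0.2,0,0,0,0,0,1],[0,0,-0.4,0,0,0,1],[0,0,-0.5,0,0,0,1],[-0.3,0,-0.4,0,0,0,1]]]'
python3 - <<'E'
from h import *
s=snapshot("wrist")
u=np.array([-.146,.989,0]);v=np.array([-.989,-.146,0]);O=np.array([.5824,-.1544,0])+.182*u
for S in (s,snapshot("scene"),snapshot("top")):
  for n in ("rack_a_center","end_plate"):
    for r in tip_of(S,n)[:4]:
      q=w(S,r['at'],.0285 if n[0]=='r' else .006)-O;print(n,round(r['p'],2),np.round([q@u*1000,q@v*1000],1))
i=s['image'][:,:,::-1][0:250,130:380]
cv2.imwrite('pics/w7.png',cv2.resize(i,(600,600),interpolation=cv2.INTER_CUBIC))
np.savez('s7.npz',**{k:s[k] for k in('fx','fy','cx','cy','D','rvec','tvec')})
E
```

```text
t: 16.42
position: [0.5556, 0.0274, 0.0426]
tool_rot: [[-0.144, 0.99, 0.0], [0.99, 0.144, -0.003], [-0.003, -0.0, -1.0]]
ft_force: [3.8, -22.1, 3.6]
gripper_width: 0.0002
finger_force: 11.0
t: 17.05
position: [0.5649, -0.0324, 0.1744]
tool_rot: [[-0.15, 0.989, 0.001], [0.989, 0.15, 0.001], [0.001, 0.001, -1.0]]
ft_force: [1.1, -0.8, -0.6]
gripper_width: -0.0003
finger_force: 0.0
end_plate 0.24 [-201.9 -182.3]
rack_a_center 0.56 [186.3  17.6]
end_plate 0.71 [212.9  30.4]
end_plate 0.63 [200.5  -0.5]
rack_a_center 0.69 [209.    8.3]
rack_a_center 0.63 [171.7  10.6]
end_plate 0.94 [215.5   7.3]
```

View pics/w7.png

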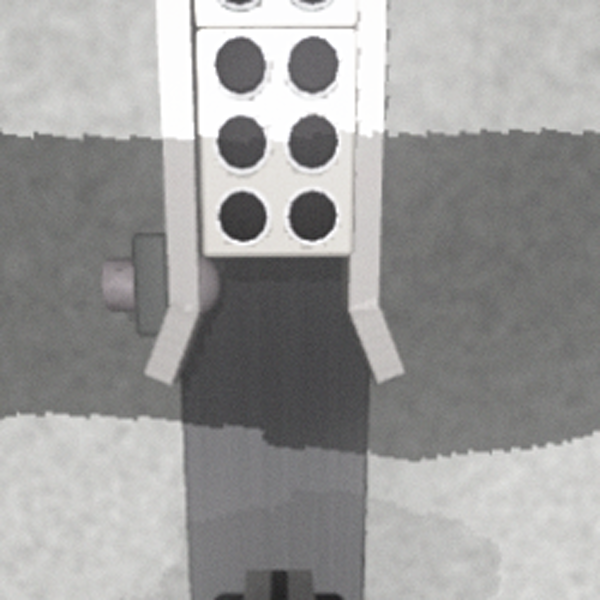

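The ball (crop (208,287)) is out in the lane behind C's rear edge (row 255), and C touches B. One last look from the top at the far end.

```bash
python3 -m creep '[[[-0.5,0,-0.3,0,0,0,1],[-0.5,0,-0.2,0,0,0,1],[-0.5,0,0,0,0,0,1],[-0.4,0,0,0,0,0,1],[0,0,0,0,0,0,1]]]'
python3 - <<'E'
from h import *
s=snapshot("top"); i=s['image'][:,:,::-1][165:225,150:290]
cv2.imwrite('pics/t8.png',cv2.resize(i,None,fx=5.5,fy=5.5,interpolation=cv2.INTER_CUBIC))
u=np.array([-.146,.989,0]);O=np.array([.5824,-.1544,0])+.182*u
print(((px(s,[O+x*u+np.array([0,0,.051]) for x in (205,139,73,7)]*1)-[150,165])*5.5) if 0 else (px(s,[O+x/1000*u+np.array([0,0,.051]) for x in (205,139,73,7)])-[150,165])*5.5)
E
```

```text
t: 18.12
position: [0.5922, -0.2246, 0.2213]
tool_rot: [[-0.143, 0.99, -0.002], [0.99, 0.143, -0.0], [-0.0, -0.002, -1.0]]
ft_force: [-0.8, 1.2, -1.1]
gripper_width: -0.0001
finger_force: 0.0
[[100.6259319  196.42210382]
 [228.45126944 179.62074409]
 [356.70802798 162.77765948]
 [485.22640992 145.91511437]]
```

View pics/t8.png

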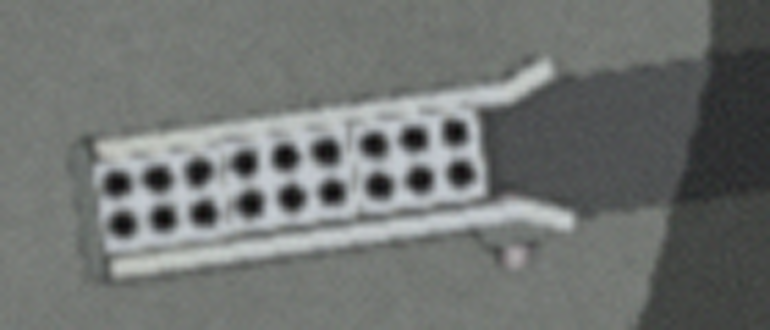

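All three racks are closed up from the end plate (column 100) to C's rear (column 485), which matches the predicted home positions.

```bash
python3 -c "from plant import *; print(sign_off())"
```

```text
the job is handed in; nothing more can be done
None
```

The third rack is on the lane and all three racks stand closed up against the end plate, with the ball sprung out behind the last one; the arm is clear and the job was handed in at about 18 s.

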